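# Shut and lock the screw cabinet

## Task

The screw cabinet on the repair bench has been left open. With the fingertips push both of its drawers fully shut, and then push the thumb tab of the lock bar on its top to the right, as seen from the robot, until the bar stops. Only push, do not pinch the thumb tab, and leave everything else on the bench and on the cabinet where it is.

Things in the scene. Friction and masses are not known exactly. Their poses are not given: they have to be found in the camera images.
- cabinet: The low grey steel screw cabinet, fixed to the bench: 220 deep (x) x 316 wide (y) x 85 high. Origin under its centre; its -x axis points out of the front face (at x = -110), towards the robot, +y is to the left seen from the robot, z up. Two drawers side by side, wide one left, narrow one right, with 32 wide posts left, between and right. The rear half of the top carries a spool and a tin.
- wide_drawer_face (a point): Point on the outer front surface of the left, wide drawer (front 117 wide, z 15 to 71 above the bench), mid width, 45 above the bench. Moves with the drawer. The front is flat, upright, without a handle; the drawer is closed on top by a clear cover, over small screws. Frame parallel to the cabinet's.
- wide_drawer (a joint): How far the wide drawer is pulled out, m: 0 fully shut (front flush with the cabinet's face), at most 0.11; starts 0.04 to 0.09. Slides along the cabinet's x axis with about 2 N of friction and damping, stays where it is left; solid stop at 0.
- narrow_drawer_face (a point): The same point on the right, narrow drawer (front 97 wide, same heights, 142 to the right of the other's middle).
- narrow_drawer (a joint): The same for the narrow drawer: 0 fully shut, starts 0.04 to 0.09.
- lock_bar (a joint): How far the lock bar has been pushed to the right (along the cabinet's -y), m: starts 0 to 0.01 (unlocked), 0.05 is the solid stop (locked). About 1.5 N of friction, stays where it is left.
- bar_middle (a point): Middle of the lock bar's upper side, 91 above the bench. The bar is a flat steel strip, 22 deep (x), 176 long, 6 thick, lying along the front edge of the cabinet's top, centred 99 before the cabinet's centre. Two 18 wide tongues on it hang 8 mm before the cabinet's face, down to 57 above the bench: before the left and middle posts when unlocked, before the left ends of the drawers when locked.
- thumb_top (a point): Middle of the top of the lock bar's thumb tab: an upright steel block 20 (x) x 16 (y) x 24 high standing on the bar, its top 115 above the bench. Moves with the bar; with the bar at 0 it lies at x = -99, y = -4 in the cabinet's frame. Push it on its left (+y) side. Nothing else stands on the bar.
- spool: Bystander: solder spool, 54 across, 40 high, standing on the rear of the cabinet's top; origin under its centre.
- tin: Bystander: small round steel tin, 48 across, 38 high, standing on the rear of the cabinet's top; origin under its centre.
- flux_bottle: Bystander: white bottle, 52 across, 130 high, standing left of the cabinet; origin under its centre.
- mug: Bystander: white mug, 76 across, 90 high, standing right of the cabinet; origin under its centre.
- phone: Bystander: black phone, 72 x 148 x 8, lying face up between robot and cabinet; origin under its centre.
- screwdriver: Bystander: screwdriver 160 long with a blue handle, lying between robot and cabinet; origin under its middle, its x axis along it to the tip.
- multimeter: Bystander: grey multimeter 160 x 78 x 44 lying on its back, front right; origin under its centre.

How it is judged:
By the outcome, as a careful person would: the job done as asked, in the order asked, and still so for the second after the job is handed in, with the robot touching nothing.
It also fails if it takes over 54 s, if anything falls off the work surface, if the arm or the gripper's body presses on something with over 40 N, if the wrist force passes 120 N, or if a joint passes its speed limit or range.

## Robot

A 6-joint arm with a two-finger parallel gripper is mounted at the origin on the work surface. World frame = base frame: x ahead of the robot, y to its left, z up, the work surface at z = 0. Lengths are in m, angles in degrees, forces in N, time in s.
With the tool pointing down it reaches from about 0.35 to 0.875 m from the base axis. Payload 4.2 kg.
Tool frame: the origin (TCP) lies on the centre line of the jaws, within the pads' length; the fingertips stand 25 mm ahead of it and the grasp point (between the pads) lies 6 mm ahead of it; z points along the fingers, y is the line along which they close (so a half turn about z gives the same grasp; the last joint's range is limited). The gripper opens to 87 mm and grips with 3 to 60 N. Pads are 19 mm wide; open, the fingers measure 117 mm over their backs; the gripper's body (75 mm by 190 mm) begins 51 mm behind the grasp point.
Start: joints at [80.191, 22.042, 0.453, 0, -68.411, -14.817], TCP at [0.26, 0.568, 0.215] pointing down, gripper open.
Joint ranges: [-179.83, 179.83], [-69.29, 118.12], [-61.27, 80.66], [-181.25, 117.63], [-171.15, -9.14], [-177.46, 177.46]. Speed limits (degrees/s): [159.86, 159.86, 180, 180, 180, 180].

## Interface

Orientations are given as a 3x3 rotation matrix whose columns are the frame's x, y, z axes.
In Python, from station import r gives the robot as it stands.
- The arm moves only by the tool move_arm, never from a script. Its argument "series" is a list of rows, each an object with "grip": the opening, from 0 (shut) to 1 (fully open); "xyz": the shift along the tool's x, y, z in mm, a list of three; "angular": the turn, a rotation vector about the tool's x, y, z in rad, a list of three. A call has 1 to 10 rows; each row is the pose to reach, as a shift and turn from the pose commanded when the call began, along the tool's axes at that moment; what a row does not reach only later rows make up. A row lasts 1/10 s, in which the tool goes at most 50 mm and 8.59 degrees, less where a joint would pass 70% of its speed; a pose out of reach is approached as far as the arm can. A call with a gripper value outside its range is refused whole. The fingers move at their own pace and stop on an object; the grip force is fixed at half the most. Time passes only in rows, so rows that repeat a pose let the fingers close. It gives the time, the measured TCP pose, the force, the opening and the grip force at its end, in the units of the state.
- r.sense(): the state, without advancing time (a new reading comes with each control period).
- r.capture(name): name is "scene" or "top" or "wrist"; returns a dict with "img" (384x512x3 uint8, red, green, blue), "camera_matrix" (3x3 intrinsics, pixels), "rvec" (rotation vector, rad) and "tvec" (3), from world to camera coordinates, as OpenCV has them; the wrist camera has in their place "hand_eye" (4x4, takes a point from camera to tool coordinates, whose origin is the TCP and whose axes are the flange's). Camera axes: x right, y down, z forward; pixel columns grow to the right and rows downward; lengths in m; the calibration is good to about 2 mm. A picture is of the moment at which its call begins: read the wrist's pose just before it. There is no depth.
- r.finish_job(): hands the job in; it is judged then, once.
The state is a dict: "time_s": time; "joints": joint angles; "joint_velocities": joint speeds; "effort": joint torques, N m; "tcp_pos": TCP position; "ee_rot": TCP orientation; "wrist_force": force on the tool from outside, world axes, zero at the start; "moment": the same for the moment, N m; "gripper_width": opening from 0.0 (shut) to 1.0 (fully open); "gripper_force": force on a finger pad.
Only numpy, scipy, OpenCV 4.12 (cv2) and the standard library are available. Lean on these libraries where they do the work, as an engineer would, in place of code of your own. Each camera call takes 0.05 s, during which the arm holds its last target. There are 200 camera calls.

## Working session

There is one attempt and no reset: what is moved stays moved. The work goes in short steps, Python scripts to look and compute and a tool call to move; the robot and the scene stay as the last step left them, time stands still between calls to the robot, and variables do not carry over. Pictures are saved under pics/ and viewed, at most 11 in all, crops included, and the job is handed in when it is done.

Besides the shell and the picture viewer there is one more tool, called after "Emit:" as a command line: name --argument value ..., lists and objects as JSON in quotes. move_arm: Moves the arm, as the interface text tells. Its arguments: {"type":"object","properties":{"series":{"type":"array"}},"required":["series"]}

```bash
mkdir -p pics; python3 - <<'E'
from station import r
import cv2,pickle
s=r.sense();print(s)
for n in("scene","top"):
    d=r.capture(n);pickle.dump(d,open(n+'.pkl','wb'));cv2.imwrite(f'pics/{n}0.png',cv2.resize(d['img'][:,:,::-1],(800,600),interpolation=cv2.INTER_CUBIC));print(n,d['camera_matrix'],d['rvec'],d['tvec'])
E
```

```text
{'time_s': 0.0, 'joints': array([ 8.01920830e+01,  2.20916661e+01,  3.78915736e-01, -2.93940609e-02,
       -6.84098563e+01, -1.48168709e+01]), 'joint_velocities': array([ 0.01549129,  0.07942876,  0.00678105, -0.02153009,  0.04572675,
        0.10101973]), 'effort': array([ 1.12160615e-03, -3.90666068e+01,  1.87403083e+01,  4.21996325e+00,
        1.09042719e-02, -1.83983293e-04]), 'tcp_pos': array([0.26014192, 0.56760694, 0.21434313]), 'ee_rot': array([[ 9.08977078e-01, -4.16845266e-01, -8.34570101e-04],
       [-4.16846092e-01, -9.08974821e-01, -2.02730742e-03],
       [ 8.64702908e-05,  2.19066326e-03, -9.99997597e-01]]), 'wrist_force': array([0.3548962 , 0.74131675, 0.4004362 ]), 'moment': array([ 0.02659137, -0.02063312, -0.00529701]), 'gripper_force': 0.0, 'gripper_width': 1.001965629890794}
scene [[361.22584464   0.         255.30282619]
 [  0.         361.22584464 192.5144462 ]
 [  0.           0.           1.        ]] [ 1.80484642  1.82881221 -0.64086264] [-0.00486814 -0.39416634  1.3074157 ]
top [[373.75293904   0.         249.31257396]
 [  0.         373.75293904 195.89725454]
 [  0.           0.           1.        ]] [ 2.1718452  -2.1190835   0.16918692] [0.01553561 0.5904057  1.0325928 ]
```

View pics/scene0.png

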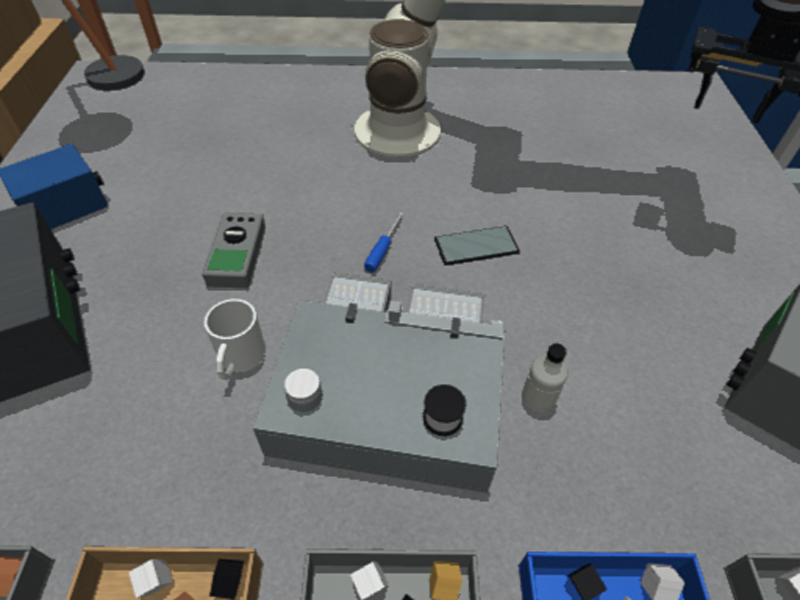

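View pics/top0.png

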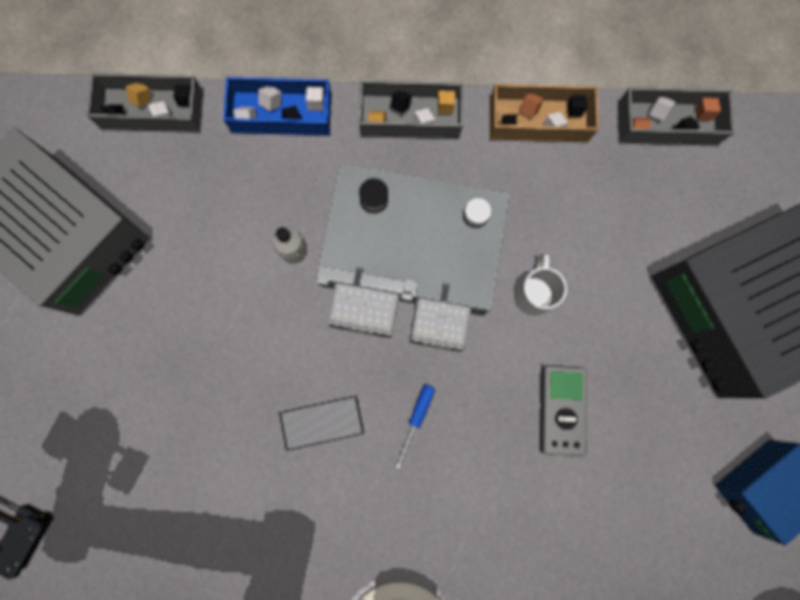

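```bash
python3 - <<'E'
import cv2,pickle
d=pickle.load(open('top.pkl','rb'));i=d['img'][95:235,195:355,::-1]
cv2.imwrite('pics/c1.png',cv2.resize(i,None,fx=4.25,fy=4.25,interpolation=cv2.INTER_CUBIC))
d=pickle.load(open('scene.pkl','rb'));i=d['img'][170:310,160:330,::-1]
cv2.imwrite('pics/c2.png',cv2.resize(i,None,fx=4.25,fy=4.25,interpolation=cv2.INTER_CUBIC))
E
```

```text
(no output)
```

View pics/c1.png

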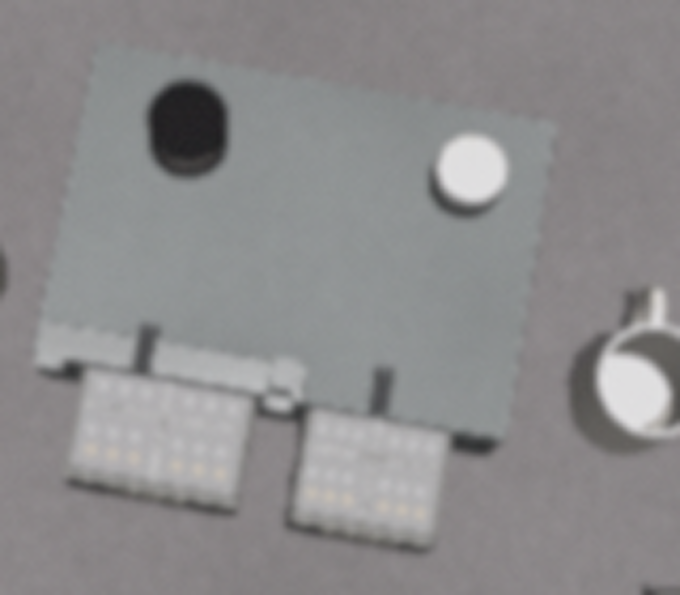

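View pics/c2.png

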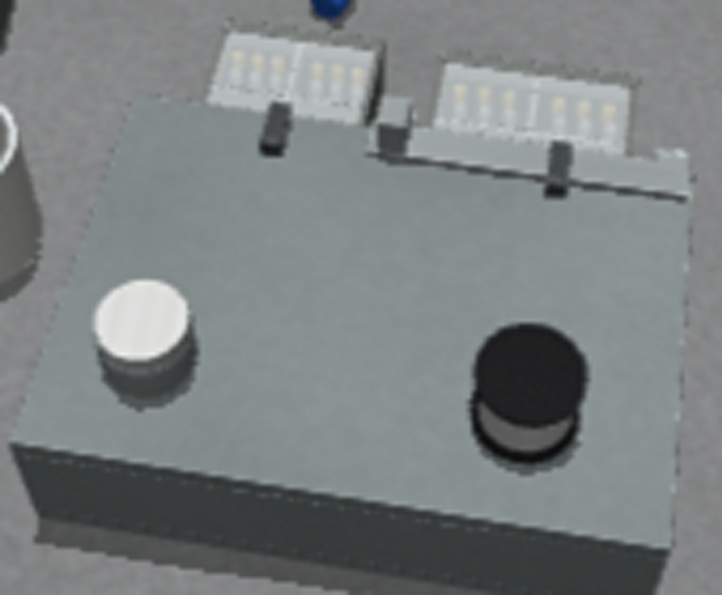

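```bash
cat > fit.py <<'E'
import cv2,pickle,numpy as np
from scipy.optimize import least_squares
C={n:pickle.load(open(n+'.pkl','rb')) for n in('top','scene')}
off={'top':(195,95),'scene':(160,170)}
# cam,u,v,x,y,z,joint(-1 none,0 w,1 n,2 bar)
O=[('top',98,47,110,158,85,-1),('top',556,124,110,-158,85,-1),('top',500,437,-110,-158,85,-1),
('scene',12,443,110,-158,85,-1),('scene',668,550,110,158,85,-1),('scene',133,98,-110,-158,85,-1),
('top',68,484,-110,126,71,0),('top',235,511,-110,9,71,0),('top',288,526,-110,-26,71,1),('top',432,548,-110,-123,71,1),
('scene',383,45,-110,-26,71,1),('scene',230,33,-110,-123,71,1),('scene',632,86,-110,126,71,0),('scene',443,63,-110,9,71,0),
('scene',394,112,-99,-4,115,2)]
def w(p,pt):
    c,s=np.cos(p[2]),np.sin(p[2]);x,y,z=pt
    return np.array([p[0]+c*x-s*y,p[1]+s*x+c*y,z])
def f(p):
    e=[]
    for n,u,v,x,y,z,j in O:
        pt=[x,y,z]
        if j in(0,1): pt[0]-=p[3+j]*1e3
        if j==2: pt[1]-=p[5]*1e3
        d=C[n];q=cv2.projectPoints(w(p,np.array(pt)/1e3)[None],d['rvec'],d['tvec'],d['camera_matrix'],None)[0].ravel()
        e+=list(q-((np.array([u,v])+.5)/4.25-.5+off[n]))
    return np.array(e)
if __name__=='__main__':
    s=least_squares(f,[.65,0,0,.06,.06,0.005],loss='soft_l1');p=s.x
    print(p,np.degrees(p[2]));print(f(p).reshape(-1,2).round(1))
    for n,pt in dict(wide=(-.11-p[3],.0675,.045),narrow=(-.11-p[4],-.0745,.045),thumb=(-.099,-.004-p[5],.115)).items():print(n,w(p,pt).round(4))
E
python3 fit.py
```

```text
[ 0.71476436 -0.00914641 -0.15283814  0.07263095  0.07586149  0.00142474] -8.756980304670646
[[-0.9 -1.2]
 [-0.2 -0.5]
 [ 1.5  0.7]
 [-1.6  0.1]
 [ 0.6 -0.2]
 [-0.4 -1.1]
 [-2.  -2.2]
 [-0.1 -1.2]
 [-0.4 -1.3]
 [ 0.  -0.4]
 [ 0.1 -0.8]
 [-1.3 -2.9]
 [ 1.3 -1.6]
 [-0.6 -2.3]
 [ 0.  -0.3]]
wide [0.5445 0.0854 0.045 ]
narrow [ 0.5197 -0.0545  0.045 ]
thumb [6.161e-01 6.000e-04 1.150e-01]
```

```bash
cat > go.py <<'E'
import numpy as np
from scipy.spatial.transform import Rotation as R
from station import r
P=np.array([.7148,-.0091]);YAW=-8.76
def plan(tip,tilt,s=None,tip_world=False):
    "tip in cabinet frame m, tilt deg -> shift mm, rotvec in current tool axes"
    s=s or r.sense()
    Rz=R.from_euler('z',YAW,degrees=True).as_matrix()
    T=Rz@np.diag([1,-1,-1.])@R.from_euler('y',tilt,degrees=True).as_matrix()
    t=Rz@np.array(tip)+[*P,0]
    tcp=t-T[:,2]*.025
    E=s['ee_rot']
    return (E.T@(tcp-s['tcp_pos'])*1e3).round(1),R.from_matrix(E.T@T).as_rotvec().round(4),tcp.round(4)
def tip():
    s=r.sense();t=s['tcp_pos']+.025*s['ee_rot'][:,2]
    Rz=R.from_euler('z',YAW,degrees=True).as_matrix()
    return (Rz.T@(t-[*P,0])).round(4),s['wrist_force'].round(1),s['time_s']
E
python3 -c "
from go import *
print(plan([-.24,.0675,.19],30))"
```

```text
(array([392.3, 338.9,   3.5]), array([ 0.0744,  0.5204, -0.2701]), array([0.4755, 0.0961, 0.2117]))
```

Emit:
move_arm --series '[{"grip": 0,"xyz": [390,340,0],"angular": [0.0744,0.5204,-0.2701]},{"grip": 0,"xyz": [390,340,0],"angular": [0.0744,0.5204,-0.2701]},{"grip": 0,"xyz": [390,340,0],"angular": [0.0744,0.5204,-0.2701]},{"grip": 0,"xyz": [390,340,0],"angular": [0.0744,0.5204,-0.2701]},{"grip": 0,"xyz": [390,340,0],"angular": [0.0744,0.5204,-0.2701]},{"grip": 0,"xyz": [390,340,0],"angular": [0.0744,0.5204,-0.2701]},{"grip": 0,"xyz": [390,340,0],"angular": [0.0744,0.5204,-0.2701]},{"grip": 0,"xyz": [390,340,0],"angular": [0.0744,0.5204,-0.2701]},{"grip": 0,"xyz": [390,340,0],"angular": [0.0744,0.5204,-0.2701]},{"grip": 0,"xyz": [390,340,0],"angular": [0.0744,0.5204,-0.2701]}]'

```text
time_s: 1.1
tcp_pos: [0.4661, 0.1105, 0.2156]
ee_rot: [[0.855, -0.151, 0.495], [-0.132, -0.989, -0.074], [0.501, -0.002, -0.865]]
wrist_force: [1.3, -0.3, -0.5]
gripper_width: 0.17
gripper_force: 0.0
```

Emit:
move_arm --series '[{"grip": 0,"xyz": [0,0,0],"angular": [0,0,0]},{"grip": 0,"xyz": [0,0,0],"angular": [0,0,0]}]'

```text
time_s: 1.3
tcp_pos: [0.4663, 0.1104, 0.2154]
ee_rot: [[0.855, -0.156, 0.495], [-0.136, -0.988, -0.076], [0.5, -0.002, -0.866]]
wrist_force: [-0.3, 0.8, 0.8]
gripper_width: 0.032
gripper_force: 0.0
```

```bash
python3 - <<'E'
from go import *
import cv2
print(tip(),plan([-.24,.0675,.035],30))
d=r.capture('wrist');np.savez('w1.npz',img=d['img'],K=d['camera_matrix'],H=d['hand_eye'],p=r.sense()['tcp_pos'],E=r.sense()['ee_rot'])
cv2.imwrite('pics/w1.png',cv2.resize(d['img'][:,:,::-1],(800,600),interpolation=cv2.INTER_CUBIC))
E
```

```text
(array([-0.2513,  0.0803,  0.1938]), array([-0.3,  0.8,  0.8]), 1.3) (array([-69.6,  13.1, 143.1]), array([ 0.0003, -0.0005, -0.0044]), array([0.4755, 0.0961, 0.0567]))
```

View pics/w1.png

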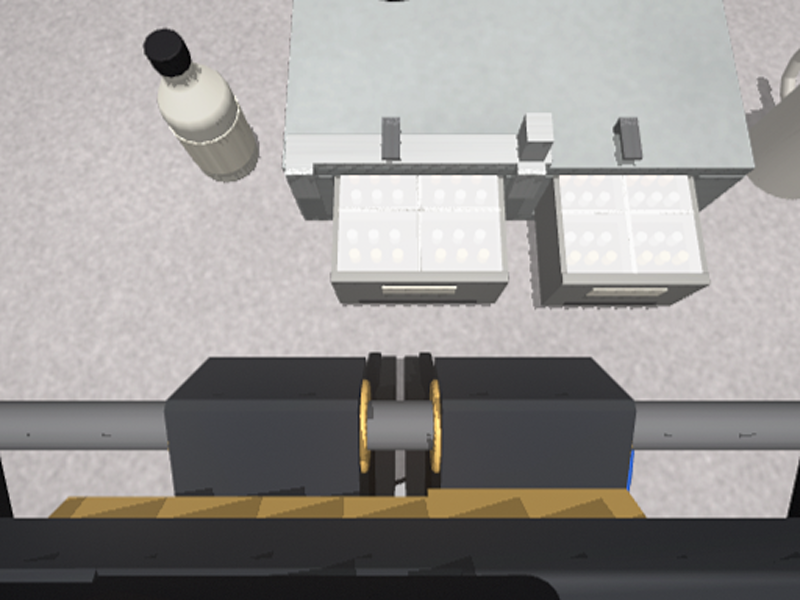

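```bash
python3 - <<'E'
import numpy as np, fit
from scipy.optimize import least_squares
z=np.load('w1.npz');H=z['H'];K=z['K'];Ro=z['E']@H[:3,:3];t=z['E']@H[:3,3]+z['p']
O=[(753,168,-110,-158,85,-1),(331,280,-110,126,71,0),(508,280,-110,9,71,0),(562,284,-110,-26,71,1),(710,284,-110,-123,71,1),(539,126,-99,-4,115,2)]
def f(p):
    e=[]
    for u,v,x,y,zz,j in O:
        pt=[x,y,zz]
        if j in(0,1): pt[0]-=p[3+j]*1e3
        if j==2: pt[1]-=p[5]*1e3
        c=Ro.T@(fit.w(p,np.array(pt)/1e3)-t);q=K@c;q=q[:2]/q[2]
        e+=list(q-((np.array([u,v])+.5)*.64-.5))
    return np.array(e)
p0=[.715,-.009,-.153,.07,.07,.003]
g=lambda p:np.r_[f(p),.4*fit.f(p)]
for h in(f,g):
    s=least_squares(h,p0,loss='soft_l1');p=s.x;print(p.round(4),np.degrees(p[2]),f(p).reshape(-1,2).round(1).tolist())
E
```

```text
[ 0.7155 -0.0042 -0.151   0.0735  0.0765  0.0023] -8.6506147215886 [[3.0, -0.6], [-1.6, 0.1], [-0.3, -0.1], [-0.3, 0.1], [0.5, -0.1], [0.0, 0.3]]
[ 0.7156 -0.0054 -0.1552  0.074   0.0764  0.0016] -8.890591727927578 [[3.8, -0.3], [-1.2, -0.1], [0.1, 0.0], [0.1, -0.2], [0.9, -0.0], [0.1, 0.1]]
```

```bash
sed -i 's/^P=.*/P=np.array([.7155,-.005]);YAW=-8.8/' go.py; python3 -c "
from go import *
s=r.sense()
for x,z in((-.235,.035),(-.125,.035),(-.108,.035)): print(plan([x,.0675,z],30,s))"
```

```text
(array([-65. ,  10.4, 145.9]), array([-0.0017, -0.0007, -0.0012]), array([0.4812, 0.0996, 0.0567]))
(array([ 30.2,  10.3, 201. ]), array([-0.0017, -0.0007, -0.0012]), array([0.5899, 0.0827, 0.0567]))
(array([ 44.9,  10.3, 209.5]), array([-0.0017, -0.0007, -0.0012]), array([0.6067, 0.0801, 0.0567]))
```

Emit:
move_arm --series '[{"grip": 0,"xyz": [-65,10,146],"angular": [0,0,0]},{"grip": 0,"xyz": [-65,10,146],"angular": [0,0,0]},{"grip": 0,"xyz": [-65,10,146],"angular": [0,0,0]},{"grip": 0,"xyz": [-65,10,146],"angular": [0,0,0]},{"grip": 0,"xyz": [-65,10,146],"angular": [0,0,0]},{"grip": 0,"xyz": [-65,10,146],"angular": [0,0,0]}]'

```text
time_s: 1.95
tcp_pos: [0.4881, 0.1048, 0.1073]
ee_rot: [[0.875, -0.155, 0.459], [-0.137, -0.988, -0.072], [0.465, 0.0, -0.885]]
wrist_force: [-8.3, 27.6, -0.5]
gripper_width: 0.009
gripper_force: 0.0
```

```bash
python3 -c "
from go import *
print(tip());s=r.sense()
for x in(-.20,-.125,-.108): print(plan([x,.0675,.035],30,s))"
```

```text
(array([-0.2299,  0.0737,  0.0851]), array([-8.3, 27.6, -0.5]), 1.95)
(array([ 2.2,  6.2, 58.3]), array([ 0.0012,  0.0402, -0.002 ]), array([0.5158, 0.0942, 0.0567]))
(array([68.6,  6. , 93.2]), array([ 0.0012,  0.0402, -0.002 ]), array([0.5899, 0.0827, 0.0567]))
(array([ 83.7,   5.9, 101.1]), array([ 0.0012,  0.0402, -0.002 ]), array([0.6067, 0.0801, 0.0567]))
```

```bash
python3 - <<'E'
from go import *
import cv2
d=r.capture('scene');s=r.sense();print(s['joints'].round(1),s['joint_velocities'].round(1),s['wrist_force'].round(1),s['moment'].round(2),tip())
a=d['img'][60:300,130:450,::-1]
cv2.imwrite('pics/s1.png',cv2.resize(a,(800,600),interpolation=cv2.INTER_CUBIC))
E
```

```text
[  8.6   7.2 -60.8 117.4  -9.2 -43.7] [ 3.  -2.1  0.7  2.2 -0.2  7.1] [ 0.3 -1.5 -0.6] [-0.11  0.97 -0.13] (array([-0.2301,  0.0714,  0.0829]), array([ 0.3, -1.5, -0.6]), 2.0)
```

View pics/s1.png

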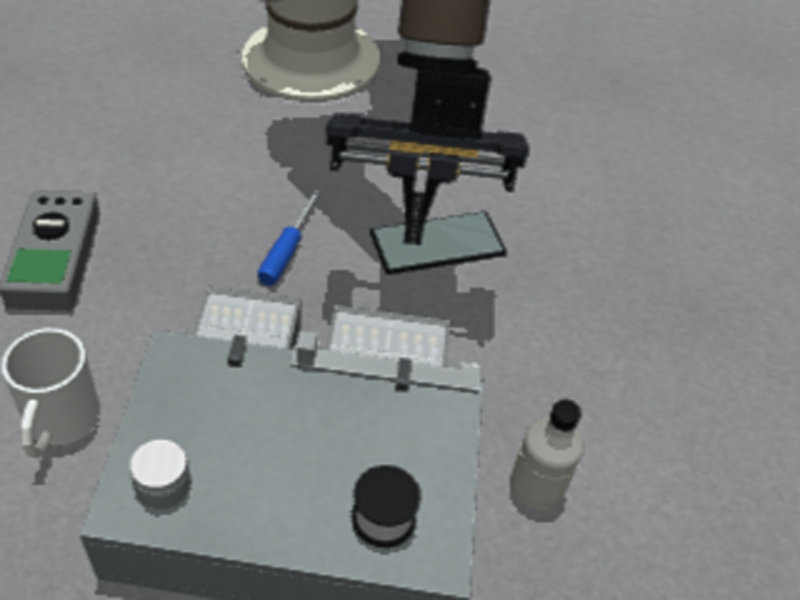

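```bash
python3 -c "
from go import *
print(plan([-.235,.0675,.14],8))"
```

```text
(array([ 30.3,   4. , -51.5]), array([ 0.0037, -0.3396, -0.0089]), array([0.4902, 0.0982, 0.1648]))
```

Emit:
move_arm --series '[{"grip": 0,"xyz": [30,4,-50],"angular": [0.004,-0.34,-0.009]},{"grip": 0,"xyz": [30,4,-50],"angular": [0.004,-0.34,-0.009]},{"grip": 0,"xyz": [30,4,-50],"angular": [0.004,-0.34,-0.009]},{"grip": 0,"xyz": [30,4,-50],"angular": [0.004,-0.34,-0.009]},{"grip": 0,"xyz": [30,4,-50],"angular": [0.004,-0.34,-0.009]},{"grip": 0,"xyz": [30,4,-50],"angular": [0.004,-0.34,-0.009]},{"grip": 0,"xyz": [30,4,-50],"angular": [0.004,-0.34,-0.009]},{"grip": 0,"xyz": [30,4,-50],"angular": [0.004,-0.34,-0.009]}]'

```text
time_s: 2.8
tcp_pos: [0.4929, 0.0978, 0.1681]
ee_rot: [[0.961, -0.157, 0.227], [-0.147, -0.987, -0.06], [0.234, 0.024, -0.972]]
wrist_force: [2.3, -2.6, 0.6]
gripper_width: 0.005
gripper_force: 0.0
```

```bash
python3 -c "
from go import *
s=r.sense();print(tip(),s['joints'].round(1));print(plan([-.225,.0675,.05],5,s))"
```

```text
(array([-0.2298,  0.0669,  0.1438]), array([ 2.3, -2.6,  0.6]), 2.8) [ 36.    6.7 -35.3  16.3 -40.5  33.4]
(array([-13.5,  -2.3,  92.6]), array([ 0.0242, -0.1489, -0.0003]), array([0.5013, 0.0965, 0.0749]))
```

Emit:
move_arm --series '[{"grip": 0,"xyz": [0,0,0],"angular": [0.024,-0.15,0]},{"grip": 0,"xyz": [0,0,0],"angular": [0.024,-0.15,0]},{"grip": 0,"xyz": [-14,-2,92],"angular": [0.024,-0.15,0]},{"grip": 0,"xyz": [-14,-2,92],"angular": [0.024,-0.15,0]},{"grip": 0,"xyz": [-14,-2,92],"angular": [0.024,-0.15,0]},{"grip": 0,"xyz": [-14,-2,92],"angular": [0.024,-0.15,0]},{"grip": 0,"xyz": [-14,-2,92],"angular": [0.024,-0.15,0]}]'

```text
time_s: 3.5
tcp_pos: [0.5049, 0.0934, 0.0779]
ee_rot: [[0.982, -0.161, 0.094], [-0.16, -0.987, -0.015], [0.095, -0.001, -0.995]]
wrist_force: [0.6, 0.2, 0.3]
gripper_width: 0.009
gripper_force: 0.0
```

```bash
cat > st.py <<'E'
from go import *
import sys
s=r.sense();print(tip(),s['joints'].round(1))
for a in sys.argv[1:]:
    x,y,z,t=map(float,a.split(','));print(a,plan([x/1e3,y/1e3,z/1e3],t,s)[:2])
E
python3 st.py -190,67.5,50,5 -150,67.5,50,14 -125,67.5,50,20 -112,67.5,50,20 -106,67.5,50,20
```

```text
(array([-0.2208,  0.065 ,  0.053 ]), array([0.6, 0.2, 0.3]), 3.5) [ 30.8  17.6 -31.6   5.8 -36.7  45.4]
-190,67.5,50,5 (array([30.6, -2.8,  6. ]), array([ 0.0001, -0.008 , -0.0082]))
-150,67.5,50,14 (array([66.5, -3. , 10. ]), array([ 0.0007,  0.149 , -0.0082]))
-125,67.5,50,20 (array([88.8, -3.2, 12.9]), array([ 0.0012,  0.2538, -0.0082]))
-112,67.5,50,20 (array([101.7,  -3.3,  14.2]), array([ 0.0012,  0.2538, -0.0082]))
-106,67.5,50,20 (array([107.7,  -3.4,  14.7]), array([ 0.0012,  0.2538, -0.0082]))
```

Emit:
move_arm --series '[{"grip": 0,"xyz": [25,-3,6],"angular": [0,0,-0.008]},{"grip": 0,"xyz": [34,-3,7],"angular": [0,0.03,-0.008]},{"grip": 0,"xyz": [42,-3,7],"angular": [0,0.06,-0.008]},{"grip": 0,"xyz": [50,-3,8],"angular": [0,0.09,-0.008]},{"grip": 0,"xyz": [58,-3,9],"angular": [0,0.12,-0.008]},{"grip": 0,"xyz": [66,-3,10],"angular": [0,0.15,-0.008]},{"grip": 0,"xyz": [73,-3,11],"angular": [0,0.19,-0.008]},{"grip": 0,"xyz": [79,-3,12],"angular": [0,0.22,-0.008]},{"grip": 0,"xyz": [84,-3,13],"angular": [0,0.25,-0.008]},{"grip": 0,"xyz": [84,-3,13],"angular": [0,0.25,-0.008]}]'

```text
time_s: 4.5
tcp_pos: [0.5879, 0.0808, 0.0725]
ee_rot: [[0.93, -0.154, 0.333], [-0.144, -0.988, -0.055], [0.338, 0.003, -0.941]]
wrist_force: [0.1, -0.5, -0.4]
gripper_width: 0.008
gripper_force: 0.0
```

```bash
python3 st.py -122,67.5,50,20 -118,67.5,50,20 -114,67.5,50,20
```

```text
(array([-0.1308,  0.0652,  0.0489]), array([ 0.1, -0.5, -0.4]), 4.5) [ 23.7  19.4 -44.5  49.  -14.1  10.9]
-122,67.5,50,20 (array([ 8.5, -2.2,  2. ]), array([0.003 , 0.0046, 0.0003]))
-118,67.5,50,20 (array([12.3, -2.2,  3.3]), array([0.003 , 0.0046, 0.0003]))
-114,67.5,50,20 (array([16. , -2.2,  4.7]), array([0.003 , 0.0046, 0.0003]))
```

Emit:
move_arm --series '[{"grip": 0,"xyz": [2,0,0.7],"angular": [0,0,0]},{"grip": 0,"xyz": [4,0,1.4],"angular": [0,0,0]},{"grip": 0,"xyz": [6,0,2.1],"angular": [0,0,0]},{"grip": 0,"xyz": [8,0,2.8],"angular": [0,0,0]}]'

```text
time_s: 4.9
tcp_pos: [0.5971, 0.0804, 0.0708]
ee_rot: [[0.931, -0.156, 0.331], [-0.146, -0.988, -0.054], [0.335, 0.002, -0.942]]
wrist_force: [-0.1, -0.1, -0.1]
gripper_width: 0.004
gripper_force: 0.0
```

Emit:
move_arm --series '[{"grip": 0,"xyz": [1,0,0.3],"angular": [0,0,0]},{"grip": 0,"xyz": [2,0,0.7],"angular": [0,0,0]}]'

```text
time_s: 5.1
tcp_pos: [0.5986, 0.0797, 0.0703]
ee_rot: [[0.931, -0.156, 0.33], [-0.146, -0.988, -0.055], [0.335, 0.003, -0.942]]
wrist_force: [-0.2, 0.6, 0.4]
gripper_width: 0.004
gripper_force: 0.0
```

Emit:
move_arm --series '[{"grip": 0,"xyz": [1,0,0.3],"angular": [0,0,0]},{"grip": 0,"xyz": [2,0,0.7],"angular": [0,0,0]}]'

```text
time_s: 5.3
tcp_pos: [0.6005, 0.0792, 0.0703]
ee_rot: [[0.931, -0.156, 0.33], [-0.146, -0.988, -0.055], [0.334, 0.003, -0.942]]
wrist_force: [-0.2, 0.4, -0.6]
gripper_width: 0.004
gripper_force: 0.0
```

```bash
python3 st.py
```

```text
(array([-0.1182,  0.0655,  0.0467]), array([-0.2,  0.4, -0.6]), 5.3) [ 23.8  20.7 -42.   45.1 -15.   14.6]
```

```bash
python3 - <<'E'
from go import *
import cv2
a=r.capture('wrist')['img'][:,:,::-1];b=r.capture('scene')['img'][130:270,180:330,::-1]
o=np.vstack([cv2.resize(a,(400,300)),np.zeros((0,400,3),np.uint8)])
o=np.hstack([o,cv2.resize(b,(400,300))])
cv2.imwrite('pics/m1.png',o)
E
```

```text
(no output)
```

View pics/m1.png

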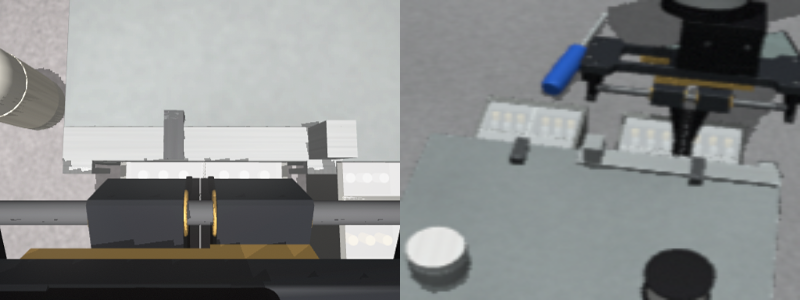

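```bash
python3 - <<'E'
from go import *
import pickle,cv2,fit
d=pickle.load(open('scene.pkl','rb'));s=r.sense()
pj=lambda p:((cv2.projectPoints(np.array(p)[None],d['rvec'],d['tvec'],d['camera_matrix'],None)[0].ravel()-[180,130])*[2.667,2.143]).round()
for k in(0,.025,.05):print('tip',pj(s['tcp_pos']+k*s['ee_rot'][:,2]))
p=[.7155,-.005,np.radians(-8.8)]
for q in (0.02,.04,.074):print('drawer',q,pj(fit.w(p,(-.11-q,.126,.071))),pj(fit.w(p,(-.11-q,.009,.071))))
print('narrow',pj(fit.w(p,(-.186,-.123,.071))),pj(fit.w(p,(-.186,-.026,.071))))
b=r.capture('scene')['img'][165:215,240:330,::-1];cv2.imwrite('pics/m2.png',cv2.resize(b,(800,444),interpolation=cv2.INTER_CUBIC))
E
```

```text
tip [280. 156.]
tip [276. 175.]
tip [273. 192.]
drawer 0.02 [347. 161.] [218. 147.]
drawer 0.04 [348. 147.] [222. 133.]
drawer 0.074 [350. 125.] [227. 111.]
narrow [91. 96.] [191. 106.]
```

View pics/m2.png

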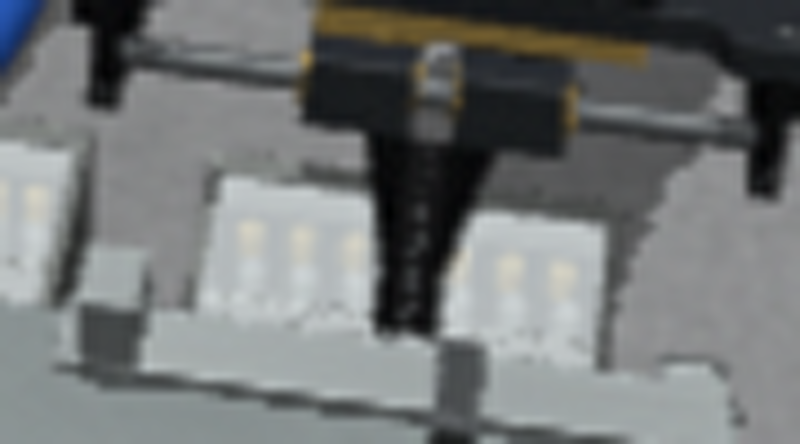

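```bash
python3 - <<'E'
from go import *
import pickle,cv2
d=pickle.load(open('scene.pkl','rb'));s=r.sense()
p=np.array([.4881,.1048,.1073]);z=np.array([.459,-.072,-.885])
for k in(-.025,0,.025,.05):print(k,cv2.projectPoints((p+k*z)[None],d['rvec'],d['tvec'],d['camera_matrix'],None)[0].ravel())
s=r.sense();H=r.capture('wrist');h=np.linalg.inv(H['hand_eye']);print(H['hand_eye'].round(3))
for k in (0,.025):
  c=h@[0,0,k,1];q=H['camera_matrix']@c[:3];print(k,q[:2]/q[2])
E
```

```text
-0.025 [295.43040675 149.55147181]
0 [294.11312863 159.05687378]
0.025 [292.82355746 168.362344  ]
0.05 [291.56082818 177.47412471]
[[ 0.001 -0.966 -0.26   0.07 ]
 [ 1.     0.001 -0.001 -0.002]
 [ 0.001 -0.26   0.966 -0.168]
 [ 0.     0.     0.     1.   ]]
0 [258.71762259 239.99825687]
0.025 [258.40455091 224.08443943]
```

```bash
sed -i 's/\*\.025/*.0/;s/\.025\*/0*/' go.py; python3 st.py -127,67.5,90,18 -225,67.5,90,5 -225,67.5,48,5
```

```text
(array([-0.1266,  0.0655,  0.0703]), array([ 0.3, -0.7,  0.4]), 5.5) [ 23.8  20.7 -42.1  45.2 -15.   14.6]
-127,67.5,90,18 (array([  6.2,  -1.9, -18.7]), array([ 0.0036, -0.027 , -0.002 ]))
-225,67.5,90,5 (array([-86.1,  -1.6, -51.5]), array([ 0.0034, -0.2539, -0.0024]))
-225,67.5,48,5 (array([-100.2,   -1.7,  -11.9]), array([ 0.0034, -0.2539, -0.0024]))
```

Emit:
move_arm --series '[{"grip": 0,"xyz": [6,-2,-19],"angular": [0,-0.03,0]},{"grip": 0,"xyz": [-40,-2,-35],"angular": [0,-0.13,0]},{"grip": 0,"xyz": [-86,-2,-51],"angular": [0,-0.25,0]},{"grip": 0,"xyz": [-86,-2,-51],"angular": [0,-0.25,0]},{"grip": 0,"xyz": [-86,-2,-51],"angular": [0,-0.25,0]},{"grip": 0,"xyz": [-100,-2,-12],"angular": [0,-0.25,0]},{"grip": 0,"xyz": [-100,-2,-12],"angular": [0,-0.25,0]},{"grip": 0,"xyz": [-100,-2,-12],"angular": [0,-0.25,0]},{"grip": 0,"xyz": [-100,-2,-12],"angular": [0,-0.25,0]}]'

```text
time_s: 6.4
tcp_pos: [0.5048, 0.0966, 0.0493]
ee_rot: [[0.984, -0.156, 0.091], [-0.155, -0.988, -0.017], [0.093, 0.002, -0.996]]
wrist_force: [-0.0, -0.4, -0.2]
gripper_width: 0.001
gripper_force: 0.0
```

```bash
python3 st.py -200,67.5,47,5  -150,67.5,47,12 -125,67.5,47,18 -120,67.5,47,18
```

```text
(array([-0.2238,  0.0681,  0.0493]), array([-0. , -0.4, -0.2]), 6.4) [ 31.1  20.3 -33.4   6.6 -32.5  44.5]
-200,67.5,47,5 (array([23.5,  0.6,  4.5]), array([ 0.0024, -0.0057, -0.0025]))
-150,67.5,47,12 (array([73.3,  0.4,  9.1]), array([ 0.0025,  0.1165, -0.0023]))
-125,67.5,47,18 (array([98.2,  0.4, 11.4]), array([ 0.0026,  0.2212, -0.0022]))
-120,67.5,47,18 (array([103.1,   0.4,  11.9]), array([ 0.0026,  0.2212, -0.0022]))
```

First a short push to confirm contact.

Emit:
move_arm --series '[{"grip": 0,"xyz": [22,0,4],"angular": [0,0,0]},{"grip": 0,"xyz": [30,0,5],"angular": [0,0.02,0]},{"grip": 0,"xyz": [38,0,6],"angular": [0,0.04,0]},{"grip": 0,"xyz": [46,0,7],"angular": [0,0.06,0]}]'

```text
time_s: 6.8
tcp_pos: [0.5495, 0.0891, 0.046]
ee_rot: [[0.976, -0.156, 0.15], [-0.154, -0.988, -0.026], [0.152, 0.003, -0.988]]
wrist_force: [-2.9, 1.1, 1.9]
gripper_width: 0.007
gripper_force: 1.4
```

```bash
python3 st.py -150,67.5,47,12 -128,67.5,47,16 -122,67.5,47,18 -112,67.5,47,18
```

```text
(array([-0.1785,  0.0675,  0.046 ]), array([-2.9,  1.1,  1.9]), 6.8) [ 28.8  22.7 -32.   11.3 -29.   42.6]
-150,67.5,47,12 (array([28.3, -0. ,  3.4]), array([ 0.0031,  0.0568, -0.0026]))
-128,67.5,47,16 (array([50. , -0.1,  6.7]), array([ 0.0032,  0.1266, -0.0025]))
-122,67.5,47,18 (array([56. , -0.1,  7.6]), array([ 0.0032,  0.1615, -0.0024]))
-112,67.5,47,18 (array([65.9, -0.2,  9.2]), array([ 0.0032,  0.1615, -0.0024]))
```

Emit:
move_arm --series '[{"grip": 0,"xyz": [8,0,1],"angular": [0,0.02,0]},{"grip": 0,"xyz": [16,0,2],"angular": [0,0.04,0]},{"grip": 0,"xyz": [24,0,3],"angular": [0,0.06,0]},{"grip": 0,"xyz": [32,0,4],"angular": [0,0.08,0]},{"grip": 0,"xyz": [39,0,5],"angular": [0,0.1,0]},{"grip": 0,"xyz": [45,0,6],"angular": [0,0.12,0]},{"grip": 0,"xyz": [50,0,6.7],"angular": [0,0.14,0]},{"grip": 0,"xyz": [52,0,7],"angular": [0,0.16,0]}]'

```text
time_s: 7.6
tcp_pos: [0.6002, 0.0812, 0.0459]
ee_rot: [[0.941, -0.156, 0.301], [-0.147, -0.988, -0.051], [0.305, 0.003, -0.952]]
wrist_force: [-1.4, -0.9, 0.4]
gripper_width: 0.005
gripper_force: 0.3
```

Emit:
move_arm --series '[{"grip": 0,"xyz": [1.2,0,0.4],"angular": [0,0,0]},{"grip": 0,"xyz": [2.4,0,0.8],"angular": [0,0,0]}]'

```text
time_s: 7.8
tcp_pos: [0.6027, 0.0796, 0.0459]
ee_rot: [[0.941, -0.157, 0.3], [-0.148, -0.988, -0.051], [0.305, 0.004, -0.952]]
wrist_force: [-3.1, -0.9, -1.3]
gripper_width: 0.006
gripper_force: 1.1
```

Emit:
move_arm --series '[{"grip": 0,"xyz": [1.2,0,0.4],"angular": [0,0,0]},{"grip": 0,"xyz": [2.4,0,0.8],"angular": [0,0,0]}]'

```text
time_s: 8.0
tcp_pos: [0.6063, 0.0799, 0.0462]
ee_rot: [[0.94, -0.157, 0.301], [-0.148, -0.988, -0.051], [0.306, 0.003, -0.952]]
wrist_force: [-2.8, -1.0, -1.0]
gripper_width: 0.002
gripper_force: 1.1
```

```bash
python3 st.py
```

```text
(array([-0.1209,  0.0672,  0.0462]), array([-2.8, -1. , -1. ]), 8.0) [ 23.7  23.7 -40.6  42.6 -14.4  16.9]
```

Emit:
move_arm --series '[{"grip": 0,"xyz": [1.2,0,0.4],"angular": [0,0,0]},{"grip": 0,"xyz": [2.4,0,0.8],"angular": [0,0,0]}]'

```text
time_s: 8.2
tcp_pos: [0.6091, 0.0798, 0.0463]
ee_rot: [[0.94, -0.156, 0.302], [-0.148, -0.988, -0.051], [0.306, 0.003, -0.952]]
wrist_force: [-2.4, -1.3, -0.6]
gripper_width: 0.003
gripper_force: 1.1
```

Emit:
move_arm --series '[{"grip": 0,"xyz": [1,0,0.3],"angular": [0,0,0]},{"grip": 0,"xyz": [1,0,0.3],"angular": [0,0,0]}]'

```text
time_s: 8.4
tcp_pos: [0.6103, 0.0798, 0.0464]
ee_rot: [[0.94, -0.156, 0.302], [-0.148, -0.988, -0.05], [0.307, 0.002, -0.952]]
wrist_force: [-1.4, -1.4, -1.3]
gripper_width: 0.006
gripper_force: 0.8
```

Emit:
move_arm --series '[{"grip": 0,"xyz": [1,0,0.3],"angular": [0,0,0]},{"grip": 0,"xyz": [1,0,0.3],"angular": [0,0,0]}]'

```text
time_s: 8.6
tcp_pos: [0.6106, 0.0796, 0.0462]
ee_rot: [[0.941, -0.155, 0.302], [-0.147, -0.988, -0.05], [0.306, 0.003, -0.952]]
wrist_force: [-4.3, 0.1, 1.5]
gripper_width: 0.0
gripper_force: 2.6
```

Emit:
move_arm --series '[{"grip": 0,"xyz": [1,0,0.3],"angular": [0,0,0]},{"grip": 0,"xyz": [1,0,0.3],"angular": [0,0,0]}]'

```text
time_s: 8.8
tcp_pos: [0.6108, 0.0795, 0.0462]
ee_rot: [[0.941, -0.155, 0.301], [-0.147, -0.988, -0.05], [0.305, 0.003, -0.952]]
wrist_force: [-9.2, 1.0, 3.6]
gripper_width: 0.005
gripper_force: 4.7
```

Emit:
move_arm --series '[{"grip": 0,"xyz": [1,0,0.3],"angular": [0,0,0]},{"grip": 0,"xyz": [1,0,0.3],"angular": [0,0,0]}]'

```text
time_s: 9.0
tcp_pos: [0.611, 0.0794, 0.0461]
ee_rot: [[0.941, -0.155, 0.3], [-0.146, -0.988, -0.051], [0.305, 0.004, -0.952]]
wrist_force: [-12.9, 2.7, 7.0]
gripper_width: 0.007
gripper_force: 7.0
```

```bash
python3 st.py
```

```text
(array([-0.1162,  0.0674,  0.0461]), array([-12.9,   2.7,   7. ]), 9.0) [ 23.8  24.1 -39.5  40.5 -14.9  19. ]
```

```bash
python3 st.py -160,67.5,47,12 -225,67.5,47,5 -228,-74.5,47,5
```

```text
(array([-0.1162,  0.0674,  0.0461]), array([-12.9,   2.7,   7. ]), 9.0) [ 23.8  24.1 -39.5  40.5 -14.9  19. ]
-160,67.5,47,12 (array([-41.4,   0. , -14.2]), array([ 0.0039, -0.1001, -0.0006]))
-225,67.5,47,5 (array([-1.033e+02,  1.000e-01, -3.400e+01]), array([ 0.0039, -0.2223, -0.0008]))
-228,-74.5,47,5 (array([-106.1,  142.1,  -34.4]), array([ 0.0039, -0.2223, -0.0008]))
```

Emit:
move_arm --series '[{"grip": 0,"xyz": [-20,0,-7],"angular": [0,-0.05,0]},{"grip": 0,"xyz": [-60,0,-20],"angular": [0,-0.14,0]},{"grip": 0,"xyz": [-104,0,-34],"angular": [0,-0.22,0]},{"grip": 0,"xyz": [-104,0,-34],"angular": [0,-0.22,0]},{"grip": 0,"xyz": [-106,48,-34],"angular": [0,-0.22,0]},{"grip": 0,"xyz": [-106,95,-34],"angular": [0,-0.22,0]},{"grip": 0,"xyz": [-106,142,-34],"angular": [0,-0.22,0]},{"grip": 0,"xyz": [-106,142,-34],"angular": [0,-0.22,0]},{"grip": 0,"xyz": [-106,142,-34],"angular": [0,-0.22,0]}]'

```text
time_s: 9.9
tcp_pos: [0.4826, -0.0445, 0.0474]
ee_rot: [[0.983, -0.157, 0.093], [-0.157, -0.988, -0.017], [0.095, 0.002, -0.995]]
wrist_force: [0.5, 0.8, 0.6]
gripper_width: 0.005
gripper_force: 0.0
```

```bash
python3 st.py -200,-74.5,47,5 -150,-74.5,47,11 -124,-74.5,47,18
```

```text
(array([-0.2241, -0.0747,  0.0474]), array([0.5, 0.8, 0.6]), 9.9) [ 15.5  18.  -37.1   4.7 -30.1  61.4]
-200,-74.5,47,5 (array([24. , -0.3,  2.7]), array([ 0.0023, -0.0076, -0.0043]))
-150,-74.5,47,11 (array([73.7, -0.5,  7.4]), array([ 0.0025,  0.0971, -0.0041]))
-124,-74.5,47,18 (array([99.6, -0.6,  9.9]), array([ 0.0027,  0.2193, -0.004 ]))
```

Emit:
move_arm --series '[{"grip": 0,"xyz": [22,0,3],"angular": [0,0,-0.004]},{"grip": 0,"xyz": [31,0,3.5],"angular": [0,0.02,-0.004]},{"grip": 0,"xyz": [40,0,4],"angular": [0,0.04,-0.004]},{"grip": 0,"xyz": [49,0,5],"angular": [0,0.06,-0.004]},{"grip": 0,"xyz": [58,0,6],"angular": [0,0.08,-0.004]},{"grip": 0,"xyz": [67,0,7],"angular": [0,0.1,-0.004]},{"grip": 0,"xyz": [76,0,8],"angular": [0,0.13,-0.004]},{"grip": 0,"xyz": [84,0,8.5],"angular": [0,0.16,-0.004]},{"grip": 0,"xyz": [91,0,9],"angular": [0,0.19,-0.004]},{"grip": 0,"xyz": [97,0,9.6],"angular": [0,0.22,-0.004]}]'

```text
time_s: 10.9
tcp_pos: [0.5775, -0.0586, 0.0457]
ee_rot: [[0.941, -0.152, 0.301], [-0.144, -0.988, -0.05], [0.306, 0.003, -0.952]]
wrist_force: [-0.8, -3.1, 1.4]
gripper_width: 0.003
gripper_force: 0.8
```

Emit:
move_arm --series '[{"grip": 0,"xyz": [1.2,0,0.4],"angular": [0,0,0]},{"grip": 0,"xyz": [2.4,0,0.8],"angular": [0,0,0]},{"grip": 0,"xyz": [3.6,0,1.2],"angular": [0,0,0]}]'

```text
time_s: 11.2
tcp_pos: [0.5805, -0.0607, 0.0458]
ee_rot: [[0.941, -0.155, 0.299], [-0.146, -0.988, -0.051], [0.304, 0.005, -0.953]]
wrist_force: [-2.3, -2.2, -0.4]
gripper_width: 0.002
gripper_force: 1.1
```

```bash
python3 st.py
```

```text
(array([-0.1249, -0.0757,  0.0458]), array([-2.3, -2.2, -0.4]), 11.2) [ 10.5  21.5 -42.9  34.2 -10.8  37.9]
```

Emit:
move_arm --series '[{"grip": 0,"xyz": [0,0,-2],"angular": [0,-0.04,0]},{"grip": 0,"xyz": [1,0,-1.7],"angular": [0,-0.08,0]},{"grip": 0,"xyz": [3,0,-1],"angular": [0,-0.08,0]},{"grip": 0,"xyz": [4.5,0,-0.5],"angular": [0,-0.08,0]}]'

```text
time_s: 11.6
tcp_pos: [0.5866, -0.0598, 0.0485]
ee_rot: [[0.962, -0.152, 0.228], [-0.147, -0.988, -0.038], [0.231, 0.003, -0.973]]
wrist_force: [-0.8, 1.5, 0.4]
gripper_width: 0.005
gripper_force: 0.7
```

```bash
python3 st.py
```

```text
(array([-0.119 , -0.0739,  0.0485]), array([-0.8,  1.5,  0.4]), 11.6) [ 12.2  23.3 -31.8  12.7 -22.9  57.9]
```

Emit:
move_arm --series '[{"grip": 0,"xyz": [1,0,0.2],"angular": [0,0,0]},{"grip": 0,"xyz": [2,0,0.5],"angular": [0,0,0]}]'

```text
time_s: 11.8
tcp_pos: [0.5867, -0.0611, 0.0479]
ee_rot: [[0.962, -0.152, 0.225], [-0.147, -0.988, -0.039], [0.228, 0.005, -0.974]]
wrist_force: [-2.5, 1.8, 0.7]
gripper_width: 0.004
gripper_force: 1.1
```

Emit:
move_arm --series '[{"grip": 0,"xyz": [1,0,0.2],"angular": [0,0,0]},{"grip": 0,"xyz": [1,0,0.2],"angular": [0,0,0]}]'

```text
time_s: 12.0
tcp_pos: [0.5872, -0.0613, 0.0478]
ee_rot: [[0.963, -0.153, 0.224], [-0.148, -0.988, -0.039], [0.227, 0.005, -0.974]]
wrist_force: [-3.7, 2.6, 1.9]
gripper_width: 0.002
gripper_force: 2.0
```

Emit:
move_arm --series '[{"grip": 0,"xyz": [1,0,0.2],"angular": [0,0,0]},{"grip": 0,"xyz": [1,0,0.2],"angular": [0,0,0]}]'

```text
time_s: 12.2
tcp_pos: [0.5873, -0.0614, 0.0477]
ee_rot: [[0.963, -0.153, 0.222], [-0.148, -0.988, -0.04], [0.225, 0.005, -0.974]]
wrist_force: [-6.8, 4.7, 3.2]
gripper_width: 0.006
gripper_force: 3.6
```

```bash
python3 st.py
```

```text
(array([-0.1181, -0.0754,  0.0477]), array([-6.8,  4.7,  3.2]), 12.2) [ 12.1  23.5 -31.4  12.3 -23.5  58.4]
```

Emit:
move_arm --series '[{"grip": 0,"xyz": [1.5,0,0.3],"angular": [0,0,0]},{"grip": 0,"xyz": [3,0,0.6],"angular": [0,0,0]},{"grip": 0,"xyz": [3,0,0.6],"angular": [0,0,0]}]'

```text
time_s: 12.5
tcp_pos: [0.5875, -0.0619, 0.0473]
ee_rot: [[0.964, -0.154, 0.217], [-0.148, -0.988, -0.041], [0.22, 0.007, -0.975]]
wrist_force: [-14.0, 9.4, 10.0]
gripper_width: 0.004
gripper_force: 7.6
```

```bash
python3 st.py -150,-74.5,50,8 -200,-74.5,60,3 -200,-74.5,160,0 -120,40,160,0
```

```text
(array([-0.1178, -0.0758,  0.0473]), array([-14. ,   9.4,  10. ]), 12.5) [ 12.   23.7 -31.   12.  -24.   58.7]
-150,-74.5,50,8 (array([-30.8,  -1.3,  -9.8]), array([ 0.007 , -0.0826,  0.0007]))
-200,-74.5,60,3 (array([-77.4,  -1.2, -30.6]), array([ 0.007 , -0.1699,  0.0004]))
-200,-74.5,160,0 (array([ -55.3,   -0.5, -128.1]), array([ 7.000e-03, -2.223e-01,  2.000e-04]))
-120,40,160,0 (array([  22.8, -115. , -111.2]), array([ 7.000e-03, -2.223e-01,  2.000e-04]))
```

Emit:
move_arm --series '[{"grip": 0,"xyz": [-31,-1,-10],"angular": [0,-0.08,0]},{"grip": 0,"xyz": [-77,-1,-31],"angular": [0,-0.17,0]},{"grip": 0,"xyz": [-77,-1,-31],"angular": [0,-0.22,0]},{"grip": 0,"xyz": [-66,-1,-80],"angular": [0,-0.22,0]},{"grip": 0,"xyz": [-55,-30,-128],"angular": [0,-0.22,0]},{"grip": 0,"xyz": [-35,-70,-145],"angular": [0,-0.22,0]},{"grip": 0,"xyz": [-35,-90,-145],"angular": [0,-0.22,0]},{"grip": 0,"xyz": [-35,-90,-145],"angular": [0,-0.22,0]},{"grip": 0,"xyz": [-35,-90,-145],"angular": [0,-0.22,0]}]'

```text
time_s: 13.4
tcp_pos: [0.5393, 0.0379, 0.1805]
ee_rot: [[0.988, -0.152, 0.009], [-0.152, -0.988, -0.006], [0.01, 0.005, -1.0]]
wrist_force: [-0.9, -0.9, -0.7]
gripper_width: 0.005
gripper_force: 0.0
```

```bash
python3 - <<'E'
from go import *
import cv2
print(tip())
s=r.sense();d=r.capture('wrist');np.savez('w2.npz',img=d['img'],K=d['camera_matrix'],H=d['hand_eye'],p=s['tcp_pos'],E=s['ee_rot'])
cv2.imwrite('pics/w2.png',cv2.resize(d['img'][:,:,::-1],(800,600),interpolation=cv2.INTER_CUBIC))
E
python3 st.py -99,35,160,0 -99,35,105,0
```

```text
(array([-0.1807,  0.0155,  0.1805]), array([-0.9, -0.9, -0.7]), 13.4)
(array([-0.1809,  0.0149,  0.1803]), array([-0.6,  0.1,  0.2]), 13.45) [ 21.5  15.3 -15.1   0.6 -59.3  59.4]
-99,35,160,0 (array([ 81.7, -20.2,  20.9]), array([ 0.0052, -0.0091,  0.0002]))
-99,35,105,0 (array([ 81.2, -20.5,  75.9]), array([ 0.0052, -0.0091,  0.0002]))
```

View pics/w2.png

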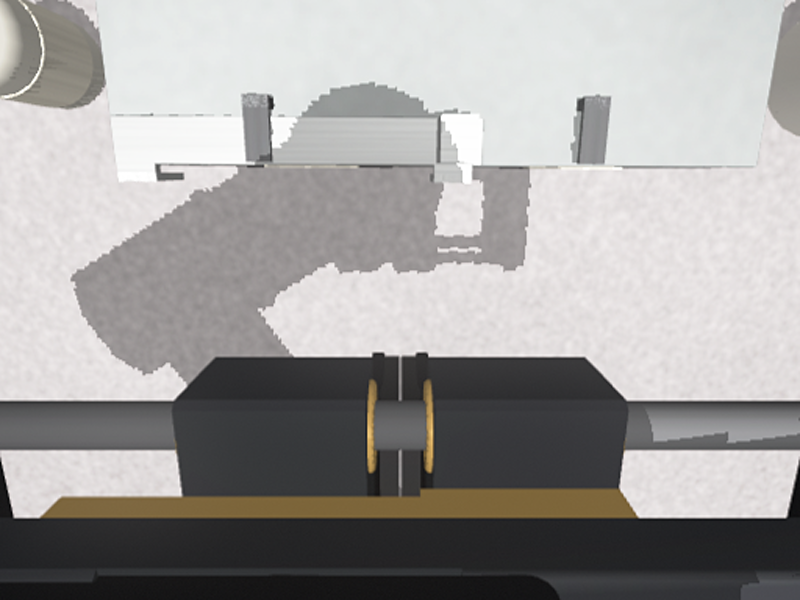

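Emit:
move_arm --series '[{"grip": 0,"xyz": [41,-20,0],"angular": [0,0,0]},{"grip": 0,"xyz": [81,-20,21],"angular": [0,0,0]},{"grip": 0,"xyz": [81,-20,40],"angular": [0,0,0]},{"grip": 0,"xyz": [81,-20,60],"angular": [0,0,0]},{"grip": 0,"xyz": [81,-20,70],"angular": [0,0,0]},{"grip": 0,"xyz": [81,-20,70],"angular": [0,0,0]},{"grip": 0,"xyz": [81,-20,70],"angular": [0,0,0]}]'

```text
time_s: 14.15
tcp_pos: [0.6235, 0.0445, 0.1123]
ee_rot: [[0.988, -0.153, 0.01], [-0.153, -0.988, -0.006], [0.011, 0.005, -1.0]]
wrist_force: [-0.5, -0.3, -0.1]
gripper_width: 0.009
gripper_force: 0.0
```

```bash
python3 - <<'E'
from go import *
import cv2
print(tip())
b=r.capture('scene')['img'][150:230,210:330,::-1]
cv2.imwrite('pics/h.png',cv2.resize(b,(800,533),interpolation=cv2.INTER_CUBIC))
E
python3 st.py -99,35,95,0 -99,18,95,0 -99,-20,95,0 -99,-30,95,0
```

```text
(array([-0.0985,  0.0348,  0.1123]), array([-0.5, -0.3, -0.1]), 14.15)
(array([-0.0982,  0.0352,  0.1129]), array([-0.4, -0.4,  0. ]), 14.2) [ 19.2  26.7  -8.1   0.6 -54.7  61.7]
-99,35,95,0 (array([-1. ,  0.1, 17.8]), array([ 0.004 , -0.0121,  0.0006]))
-99,18,95,0 (array([-1.1, 17.1, 17.9]), array([ 0.004 , -0.0121,  0.0006]))
-99,-20,95,0 (array([-1.1, 55.1, 18.1]), array([ 0.004 , -0.0121,  0.0006]))
-99,-30,95,0 (array([-1.1, 65.1, 18.1]), array([ 0.004 , -0.0121,  0.0006]))
```

View pics/h.png

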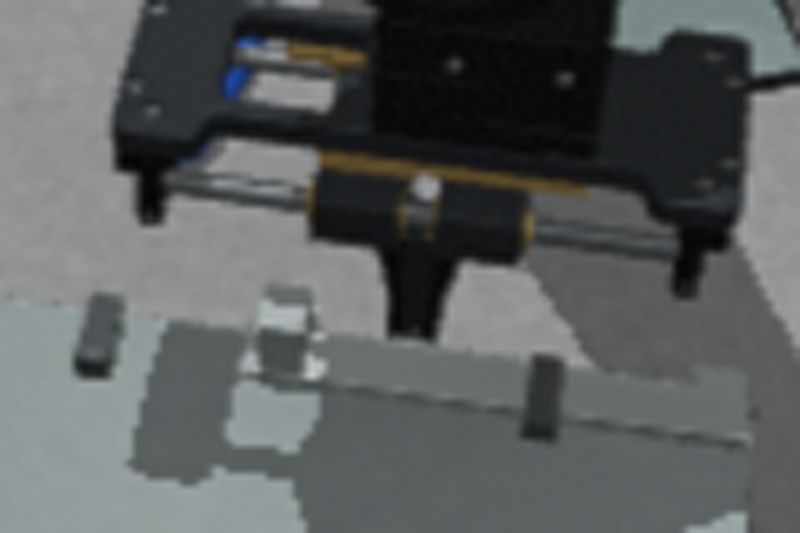

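Emit:
move_arm --series '[{"grip": 0,"xyz": [-1,0,10],"angular": [0,0,0]},{"grip": 0,"xyz": [-1,0,20],"angular": [0,0,0]},{"grip": 0,"xyz": [-1,12,20],"angular": [0,0,0]},{"grip": 0,"xyz": [-1,20,20],"angular": [0,0,0]},{"grip": 0,"xyz": [-1,27,20],"angular": [0,0,0]},{"grip": 0,"xyz": [-1,33,20],"angular": [0,0,0]},{"grip": 0,"xyz": [-1,38,20],"angular": [0,0,0]}]'

```text
time_s: 14.9
tcp_pos: [0.6167, 0.0072, 0.092]
ee_rot: [[0.988, -0.153, 0.01], [-0.153, -0.988, -0.005], [0.01, 0.004, -1.0]]
wrist_force: [-1.0, 1.9, -0.2]
gripper_width: 0.005
gripper_force: 0.9
```

```bash
python3 st.py -99,-30,92,0
```

```text
(array([-0.0995, -0.0031,  0.092 ]), array([-1. ,  1.9, -0.2]), 14.9) [ 15.9  27.2 -10.6   0.6 -51.7  64.9]
-99,-30,92,0 (array([ 0.5, 26.9,  0.1]), array([ 0.0037, -0.0105, -0.    ]))
```

Contact is made: 1.9 N along y matches the bar's friction.

Emit:
move_arm --series '[{"grip": 0,"xyz": [0,6,0],"angular": [0,0,0]},{"grip": 0,"xyz": [0,12,0],"angular": [0,0,0]},{"grip": 0,"xyz": [0,18,0],"angular": [0,0,0]},{"grip": 0,"xyz": [0,24,0],"angular": [0,0,0]},{"grip": 0,"xyz": [0,28,0],"angular": [0,0,0]},{"grip": 0,"xyz": [0,30,0],"angular": [0,0,0]}]'

```text
time_s: 15.5
tcp_pos: [0.612, -0.0227, 0.0919]
ee_rot: [[0.988, -0.153, 0.009], [-0.153, -0.988, -0.006], [0.01, 0.005, -1.0]]
wrist_force: [-0.3, 1.7, 0.2]
gripper_width: 0.006
gripper_force: 0.8
```

Emit:
move_arm --series '[{"grip": 0,"xyz": [0,1,0],"angular": [0,0,0]},{"grip": 0,"xyz": [0,2,0],"angular": [0,0,0]}]'

```text
time_s: 15.7
tcp_pos: [0.6117, -0.0242, 0.0919]
ee_rot: [[0.988, -0.152, 0.009], [-0.152, -0.988, -0.006], [0.01, 0.005, -1.0]]
wrist_force: [-1.5, 1.5, 0.7]
gripper_width: 0.004
gripper_force: 0.8
```

Emit:
move_arm --series '[{"grip": 0,"xyz": [0,1,0],"angular": [0,0,0]},{"grip": 0,"xyz": [0,2,0],"angular": [0,0,0]}]'

```text
time_s: 15.9
tcp_pos: [0.6114, -0.0261, 0.0919]
ee_rot: [[0.988, -0.152, 0.009], [-0.152, -0.988, -0.006], [0.01, 0.005, -1.0]]
wrist_force: [-0.0, 0.8, 1.0]
gripper_width: 0.004
gripper_force: 0.8
```

```bash
python3 st.py
```

```text
(array([-0.0996, -0.0367,  0.0919]), array([-0. ,  0.8,  1. ]), 15.9) [ 12.9  26.8 -11.3   0.6 -51.4  68. ]
```

Emit:
move_arm --series '[{"grip": 0,"xyz": [0,1,0],"angular": [0,0,0]},{"grip": 0,"xyz": [0,2,0],"angular": [0,0,0]}]'

```text
time_s: 16.1
tcp_pos: [0.6111, -0.0281, 0.0919]
ee_rot: [[0.988, -0.152, 0.009], [-0.152, -0.988, -0.006], [0.01, 0.005, -1.0]]
wrist_force: [-0.4, 1.8, 1.1]
gripper_width: 0.002
gripper_force: 0.8
```

Emit:
move_arm --series '[{"grip": 0,"xyz": [0,1,0],"angular": [0,0,0]},{"grip": 0,"xyz": [0,2,0],"angular": [0,0,0]}]'

```text
time_s: 16.3
tcp_pos: [0.6109, -0.0297, 0.0919]
ee_rot: [[0.988, -0.153, 0.009], [-0.153, -0.988, -0.005], [0.01, 0.004, -1.0]]
wrist_force: [-1.5, 5.8, 0.7]
gripper_width: 0.003
gripper_force: 2.9
```

Emit:
move_arm --series '[{"grip": 0,"xyz": [0,1,0],"angular": [0,0,0]},{"grip": 0,"xyz": [0,1,0],"angular": [0,0,0]}]'

```text
time_s: 16.5
tcp_pos: [0.6109, -0.0296, 0.0919]
ee_rot: [[0.988, -0.153, 0.01], [-0.153, -0.988, -0.004], [0.011, 0.002, -1.0]]
wrist_force: [-0.5, 6.5, 1.3]
gripper_width: 0.005
gripper_force: 3.2
```

```bash
python3 st.py
```

```text
(array([-0.0996, -0.0404,  0.0919]), array([-0.5,  6.5,  1.3]), 16.5) [ 12.6  26.8 -11.4   0.4 -51.4  68.4]
```

Emit:
move_arm --series '[{"grip": 0,"xyz": [0,1,0],"angular": [0,0,0]},{"grip": 0,"xyz": [0,2,0],"angular": [0,0,0]},{"grip": 0,"xyz": [0,2,0],"angular": [0,0,0]}]'

```text
time_s: 16.8
tcp_pos: [0.6109, -0.0297, 0.092]
ee_rot: [[0.988, -0.152, 0.011], [-0.152, -0.988, -0.001], [0.011, -0.0, -1.0]]
wrist_force: [-2.5, 12.0, 1.4]
gripper_width: 0.002
gripper_force: 6.2
```

Emit:
move_arm --series '[{"grip": 0,"xyz": [0,-5,0],"angular": [0,0,0]},{"grip": 0,"xyz": [0,-14,0],"angular": [0,0,0]},{"grip": 0,"xyz": [0,-14,-40],"angular": [0,0,0]},{"grip": 0,"xyz": [0,-14,-85],"angular": [0,0,0]},{"grip": 0,"xyz": [-40,-30,-85],"angular": [0,0,0]},{"grip": 0,"xyz": [-80,-55,-88],"angular": [0,0,0]},{"grip": 0,"xyz": [-80,-55,-88],"angular": [0,0,0]},{"grip": 0,"xyz": [-80,-55,-88],"angular": [0,0,0]}]'

```text
time_s: 17.6
tcp_pos: [0.5389, 0.0344, 0.1797]
ee_rot: [[0.989, -0.151, 0.011], [-0.151, -0.989, -0.006], [0.012, 0.005, -1.0]]
wrist_force: [-0.2, -0.4, -0.2]
gripper_width: 0.006
gripper_force: 0.0
```

```bash
python3 - <<'E'
from go import *
import cv2,fit
s=r.sense();print(tip());d=r.capture('wrist')
H,K=d['hand_eye'],d['camera_matrix'];Ro=s['ee_rot']@H[:3,:3];t=s['ee_rot']@H[:3,3]+s['tcp_pos']
p=[.7155,-.005,np.radians(-8.8)]
for q in(.045,.05):
    c=K@Ro.T@(fit.w(p,(-.099,-.004-q,.115))-t);print(q,((c[:2]/c[2]+.5)/.64).round())
b=r.capture('scene')['img'][40:300,110:340,::-1]
cv2.imwrite('pics/f.png',np.hstack([cv2.resize(d['img'][:,:,::-1],(430,322)),cv2.resize(b,(285,322))]))
E
```

```text
(array([-0.1805,  0.012 ,  0.1797]), array([-0.2, -0.4, -0.2]), 17.6)
0.045 [547. 141.]
0.05 [558. 142.]
```

View pics/f.png

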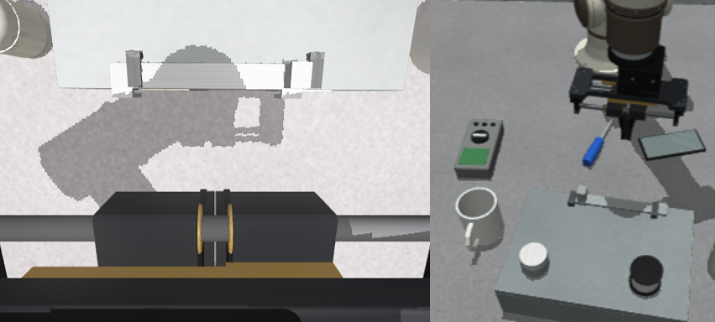

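```bash
python3 -c "
from station import r
print(r.finish_job())"
```

```text
the job is handed in; nothing more can be done
None
```

I pushed both drawers fully shut and then the lock bar to its right-hand stop, with the gripper closed throughout, and handed the job in at about 18 s; before the first drawer push, a first pass over the wide drawer missed because the fingertips sit about 30 mm higher than stated, without moving anything.

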